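# Clamp a note pad in the press with its click-stop cap

### The job

Push the note pad fully home along the press bed until it meets the back stop. Then turn the black cap on top clockwise (seen from above) until the clamp is down and the cap's ratchet has clicked at least once, but no more than three times. Leave the other things on the worktop where they are.

Things in the scene. Friction and masses are not known exactly. Their poses are not given: they have to be found in the camera images.
- press: Press for glued note pads, fixed to the worktop. Origin: on the worktop directly below its vertical screw; x runs along the wooden bed from its open end (to the robot's left) to the back stop, z up. Bed x -105 to 38 mm, 133 mm wide, top at z 12; side guides 14 mm high, 91 mm apart, x -100 to 28. Steel bridge over the bed, x -18 to 18, y -66 to 66, top at z 88, carries the screw
- panel_top (a point): Point on the sloping top edge of the solid green panelling that stands between the robot and the press. Board x 0.43 to 0.45 m; top at z 0.44 at y -0.2, falling evenly to 0.09 at y 0.36. A solid cupboard, up to z 0.76, stands right of y -0.18 beyond x 0.43. Overhead at x 0.37: a post at y -0.01 above z 0.48, and a sloping rail, z 0.9 at y 0.15, 0.8 at y 0.31
- back_stop (a point): middle of the back stop's front face, at the level of the bed's top (28 mm along press x from the screw axis); axes as the press
- plate: Aluminium clamping plate under the bridge, x -26 to 24 mm in the press, 12 mm thick; origin in its underside on the screw axis. At the start 1.8 to 8.8 mm above the pad's top; comes down 5 mm per radian of the screw and presses the pad lightly when the screw reaches its stop. Not to be handled
- pad: Loose note pad, 120 x 85 x 30 mm, 0.2 to 0.45 kg, lying flat on the bed between the guides (3 mm play each side), 20 to 40 mm short of the back stop. Origin: centre of its underside; x points along its length towards the back stop. It slides when pushed at its front face (1 to 4 N)
- pad_front (a point): centre of the pad's front face (the one at the open end of the bed, farthest from the back stop), 15 mm above the bed's top
- pad_back (a point): middle of the lower edge of the pad's back face; axes as the pad. Home: it meets the back stop
- cap_axis (a point): Point on the screw's axis, 124 mm above the worktop, at half the height of the cap's cross bar. The cap: round, black, 68 mm wide, top at z 114 mm, above a knobbly steel collar (part of the screw) 80 to 88 mm wide, z 89 to 98 mm
- bar_end_a (a point): Middle of one end face of the straight cross bar on the cap, 52 mm from the axis. The bar is 104 mm long, 14 mm thick, z 113 to 135 mm above the worktop; its ends overhang cap and collar. Pushing it clockwise seen from above tightens; either end will do
- bar_end_b (a point): middle of the other end face of the cross bar, 52 mm from the axis, across from end a
- screw (a joint): Turn of the screw in rad, clockwise from above positive; starts between 0.1 and 1.5, stop at 1.9 (plate down on the pad). Cap and screw turn together (about 0.1 N m, some 2 N at 46 mm from the axis) up to the stop; the screw stays where it is left
- cap (a joint): Turn of the cap relative to the screw in rad, clockwise positive; 0 at the start. At the screw's stop the cap's ratchet slips (about 0.25 N m), a click each 20 deg: a steel pin in the cap's top rises 3 mm and snaps down. Each click adds 0.349; the first comes at about 0.26 while pushing. Released, the cap settles in the nearest notch behind
- eraser: Bystander: small eraser, 21x52x12 mm, lying behind the press. Origin: centre of its underside
- binder_clip: Bystander: binder clip, 32x28x36 mm, beside the back stop. Origin: centre of its underside
- stapler: Bystander: desk stapler, 42x163x48 mm, at the front right. Origin: centre of its underside
- mug: Bystander: mug, 88 mm high, behind the press. Origin: centre of its underside
- tape_dispenser: Bystander: tape dispenser, 52x136x77 mm, behind the press. Origin: centre of its underside
- pen_pot: Bystander: pot of pens, 81x79x146 mm, at the front right. Origin: centre of its underside
Things that resemble listed ones, but are neither listed nor needed, are in the scene too. Of the things that look like the pad, the larger one is meant.

How it is judged:
By the outcome, as a careful person would: the job done as asked, in the order asked, and still so for the second after the job is handed in, with the robot touching nothing.
It also fails if it takes over 56 s, if anything falls off the work surface, if the arm or the gripper's body presses on something with over 40 N, if the wrist force passes 120 N, or if a joint passes its speed limit or range.

### The arm

A 6-joint arm with a two-finger parallel gripper is mounted at the origin on a cart in front of the work surface, level with it; the furniture and walls round the work are solid. World frame = base frame: x ahead of the robot, y to its left, z up, the work surface at z = 0. Lengths are in mm, angles in rad, forces in N, time in s.
With the tool pointing down it reaches from about 275 to 725 mm from the base axis. Payload 5.6 kg.
Tool frame: the origin (TCP) lies midway between the tips of the shut fingers; the grasp point (between the pads) lies 19 mm behind it; z points along the fingers, y is the line along which they close (so a half turn about z gives the same grasp; the last joint's range is limited). The gripper opens to 85 mm and grips with 20 to 120 N. Pads are 22 mm wide; open, the fingers measure 114 mm over their backs; the gripper's body (76 mm by 85 mm) begins 54 mm behind the grasp point. The pads swing forward as they close: fully open they stand 13 mm farther back than shut.
Start: joints at [1.609, 0.255, 0.108, 0, -1.424, -0.285], TCP at [134.339, 533.335, 231.283] pointing down, gripper open.
Joint ranges: [-2.95, 2.95], [-1.21, 1.97], [-1.09, 1.5], [-2.87, 1.71], [-2.94, -0.07], [-3.05, 3.05]. Speed limits (rad/s): [2.57, 2.57, 3.14, 3.14, 3.14, 3.14].

### API

Orientations are given as a unit quaternion [x, y, z, w].
In Python, from plant import ctrl gives the robot as it stands.
- The arm moves only by the tool apply_moves, never from a script. Its argument "commands" is a list of rows, each an object of numbers: "tx", "ty", "tz": the shift along the tool's x, y, z each as a share of 250 mm, from -1 to 1; "rx", "ry", "rz": the turn, a rotation vector about the tool's x, y, z each as a share of 60 degrees, from -1 to 1. A call has 1 to 10 rows; each row shifts and turns the commanded pose from where the row before left it, along the tool's axes as they then stand; what a row does not reach is not made up. A row lasts 1/8 s, in which the tool goes at most 62.5 mm and 10.7 degrees, less where a joint would pass 70% of its speed; a pose out of reach is approached as far as the arm can. A call with a number of a shift or a turn outside -1 to 1 is refused whole. A call with a gripper value outside its range is refused whole. "hand" is the closure, from -1 (fully open) to 1 (shut), set as the call begins (left out, the last holds). The fingers move at their own pace and stop on an object; "newtons" is the grip in N (left out, the last holds). Time passes only in rows, so rows that do not move let the fingers close. It gives the time, the measured TCP pose, the force, the opening and the grip force at its end, in the units of the state.
- ctrl.get_obs(): the state, without advancing time (a new reading comes with each control period).
- ctrl.camera(name): name is "scene" or "side" or "wrist"; returns the picture (480x640x3 uint8, red, green, blue); there is no depth.
- ctrl.camera_params(name): a dict with "fx", "fy", "cx", "cy" (pixels), "T" (4x4, takes a point from camera to world coordinates); the wrist camera has in their place "hand_eye" (4x4, takes a point from camera to tool coordinates, whose origin is the TCP and whose axes are the flange's). Camera axes: x right, y down, z forward; pixel columns grow to the right and rows downward; lengths in mm; the calibration is good to about 2 mm. A picture is of the moment at which its call begins: read the wrist's pose just before it. camera_params takes no time and is no camera call.
- ctrl.finish_job(): hands the job in; it is judged then, once.
Trained networks look in the newest picture that a camera, given by its name, has taken for a name from the list of things; names that differ only in an ending like _2 or _b are one class to them, and where a whole thing is asked for, a point or a joint stands for the part that bears it (a point fixed in the world has none). Each returns a list of dicts, best first, with "p" (0 to 1); they miss things now and then, are a little off and sometimes report something else, mostly with a low value. They report only what shows in the picture. A call takes as long as a camera call. They do not tell look-alikes from the thing itself.
- ctrl.look_for(camera, target): "rect" ([left, top, right, bottom] in pixels, round what is visible of it).
The state is a dict: "time_s": time; "joints": joint angles; "joint_vel": joint speeds; "effort": joint torques, N m; "ee_pos": TCP position; "tcp_rot": TCP orientation; "wrist_force": force on the tool from outside, world axes, zero at the start; "wrist_torque": the same for the moment, N m; "grip_width": finger opening in mm; "finger_force": force on a finger pad.
Only numpy, scipy, OpenCV 4.12 (cv2) and the standard library are available. Lean on these libraries where they do the work, as an engineer would, in place of code of your own. Each camera call takes 0.05 s, during which the arm holds its last target. There are 200 camera calls.

## Working session

There is one attempt and no reset: what is moved stays moved. The work goes in short steps, Python scripts to look and compute and a tool call to move; the robot and the scene stay as the last step left them, time stands still between calls to the robot, and variables do not carry over. Pictures are saved under pics/ and viewed, at most 10 in all, crops included, and the job is handed in when it is done.

Besides the shell and the picture viewer there is one more tool, called after ">>>" in YAML: its name, and indented under it one key for each argument. apply_moves: Moves the arm, as the interface text tells. Its arguments: {"type":"object","properties":{"commands":{"type":"array"},"hand":{"type":"number"},"newtons":{"type":"number"}},"required":["commands"]}

```bash
mkdir -p pics; ls; cat > h.py <<'E'
import numpy as np, cv2
from plant import ctrl
from scipy.spatial.transform import Rotation as R
def snap(n,f):
    im=ctrl.camera(n); cv2.imwrite('pics/'+f,im[:,:,::-1]); return im
def P(n):
    p=ctrl.camera_params(n); K=np.array([[p['fx'],0,p['cx']],[0,p['fy'],p['cy']],[0,0,1]])
    if 'T' in p: T=np.array(p['T'])
    else:
        o=ctrl.get_obs(); E=np.eye(4);E[:3,:3]=R.from_quat(o['tcp_rot']).as_matrix();E[:3,3]=o['ee_pos'];T=E@np.array(p['hand_eye'])
    return K,T
def ray(K,T,u,v,z):
    d=T[:3,:3]@np.linalg.inv(K)@[u,v,1]; c=T[:3,3]; return c+d*(z-c[2])/d[2]
def proj(K,T,X):
    c=np.linalg.inv(T)@np.append(X,1); q=K@c[:3]; return q[:2]/q[2]
E
python3 - <<'E'
from h import *
o=ctrl.get_obs(); print(o['ee_pos'],o['tcp_rot'],o['time_s'])
for n in ['scene','side']:
    snap(n,n+'0.png'); K,T=P(n); print(n,K[0,0],K[0,2],K[1,2],T.round(2).tolist())
    for t in ['press','pad','cap_axis','bar_end_a','pad_front']:
        print(t,[(np.round(r['rect']).tolist(),round(r['p'],2)) for r in ctrl.look_for(n,t)[:4]])
E
```

```text
pics
[134.18383928 532.86689911 230.39259971] [ 9.92390614e-01 -1.23125727e-01 -8.40207355e-05  9.57663477e-04] 0.0
scene 488.3066496227912 313.1966306552714 237.92191050180054 [[-0.98, 0.16, -0.11, 715.63], [0.19, 0.76, -0.62, 690.68], [-0.02, -0.63, -0.77, 989.2], [0.0, 0.0, 0.0, 1.0]]
press [([295.0, 263.0, 369.0, 357.0], 0.67)]
pad [([312.0, 224.0, 341.0, 259.0], 0.71), ([307.0, 304.0, 364.0, 363.0], 0.63)]
cap_axis [([290.0, 261.0, 368.0, 359.0], 0.96), ([304.0, 257.0, 338.0, 303.0], 0.29)]
bar_end_a [([307.0, 260.0, 342.0, 305.0], 0.86)]
pad_front [([308.0, 305.0, 364.0, 365.0], 0.88), ([316.0, 225.0, 341.0, 257.0], 0.61), ([292.0, 261.0, 366.0, 357.0], 0.57)]
side 454.2118027744832 311.19049766410967 238.87540438737528 [[-0.92, -0.16, 0.35, 161.59], [-0.38, 0.35, -0.86, 1073.6], [0.01, -0.92, -0.38, 638.88], [0.0, 0.0, 0.0, 1.0]]
press [([260.0, 257.0, 325.0, 335.0], 0.83)]
pad [([267.0, 301.0, 313.0, 335.0], 0.84), ([324.0, 269.0, 340.0, 288.0], 0.7), ([392.0, 237.0, 417.0, 286.0], 0.49)]
cap_axis [([260.0, 260.0, 322.0, 336.0], 0.96), ([283.0, 259.0, 310.0, 283.0], 0.45)]
bar_end_a [([284.0, 258.0, 312.0, 283.0], 0.76)]
pad_front [([263.0, 299.0, 310.0, 334.0], 0.93), ([327.0, 268.0, 338.0, 287.0], 0.47), ([220.0, 257.0, 262.0, 296.0], 0.17)]
```

View pics/scene0.png

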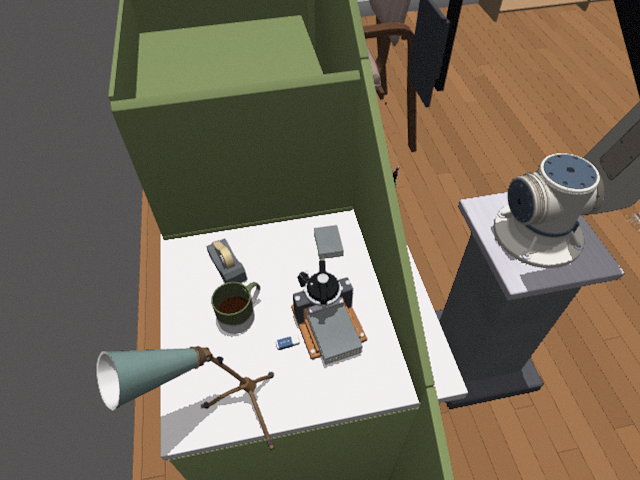

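View pics/side0.png

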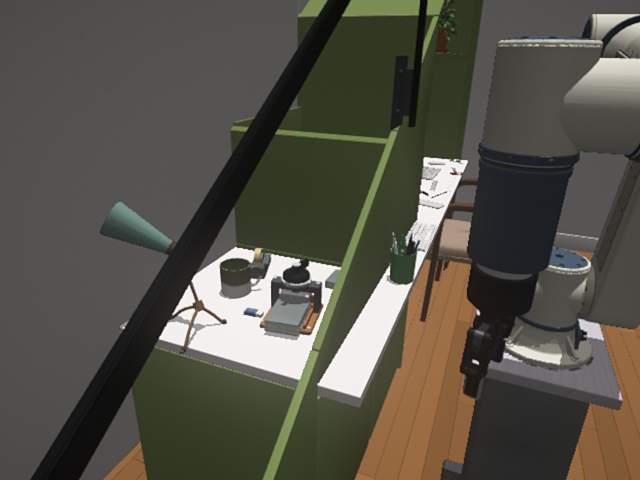

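The scene picture shows the press around (330,315), with the pad in it, the cap at about (322,288), and the look-alike pad at (328,241). The green panel runs to its right. The lamp tripod stands at about (248,385). I'll zoom in on the press next.

```bash
python3 - <<'E'
import cv2,numpy as np
a=cv2.imread('pics/scene0.png')[215:375,250:400]; b=cv2.imread('pics/side0.png')[235:345,245:345]
a=cv2.resize(a,(560,600),interpolation=cv2.INTER_CUBIC)
cv2.imwrite('pics/a.png',a)   # 3.75x (approx)
b=cv2.resize(b,(540,600),interpolation=cv2.INTER_CUBIC); cv2.imwrite('pics/b.png',b)
E
python3 - <<'E'
from h import *
for n in ['scene','side']:
    K,T=P(n)
    for (u,v,z) in {'scene':[(322,278,114),(331,355,42),(293,313,12),(352,285,88),(292,297,88),(248,385,0)],'side':[(296,272,114),(287,330,42),(198,305,0)]}[n]:
        print(n,u,v,z,ray(K,T,u,v,z).round(0))
E
```

```text
scene 322 278 114 [594. 100. 114.]
scene 331 355 42 [606. 246.  42.]
scene 293 313 12 [665. 113.  12.]
scene 352 285 88 [530. 114.  88.]
scene 292 297 88 [665. 118.  88.]
scene 248 385 0 [787. 258.   0.]
side 296 272 114 [595. 116. 114.]
side 287 330 42 [549. 267.  42.]
side 198 305 0 [849. 199.   0.]
```

View pics/a.png

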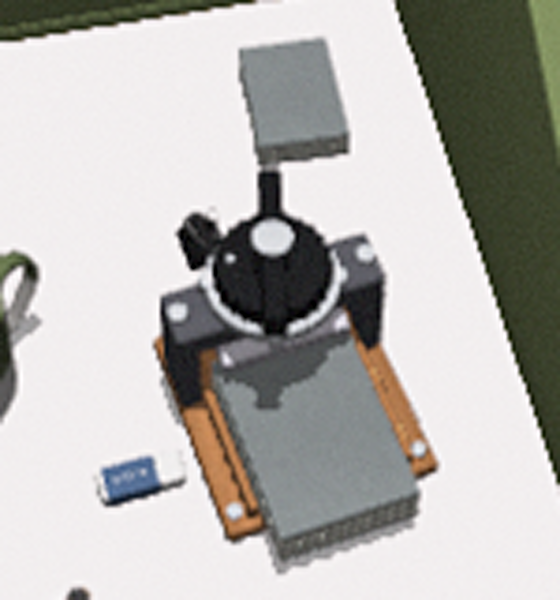

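View pics/b.png

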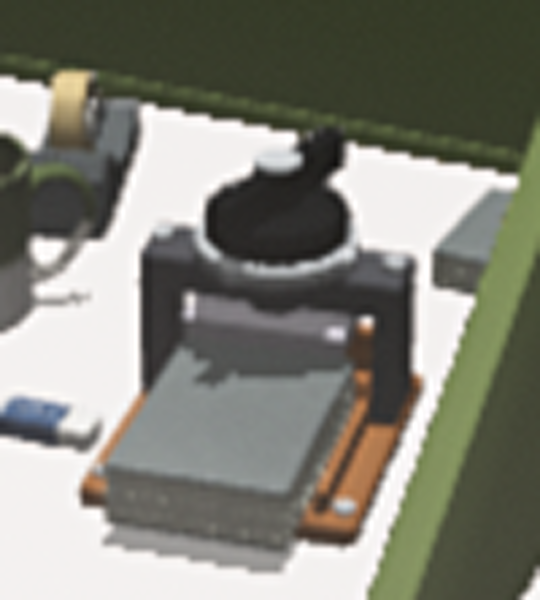

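```bash
cat > fit.py <<'E'
from h import *
from scipy.optimize import least_squares
S=lambda u,v:(250+u*150/560,215+v*160/600)
D=lambda u,v:(245+u*100/540,235+v*110/600)
obs=[('scene',S(228,530),(-105,66.5,12),0),('scene',S(437,462),(-105,-66.5,12),0),('scene',S(162,298),(18,66,88),0),('scene',S(360,238),(18,-66,88),0),('scene',S(385,268),(-18,-66,88),0),
('side',D(82,488),(-105,66.5,12),0),('side',D(350,533),(-105,-66.5,12),0),('side',D(143,245),(-18,66,88),0),('side',D(412,265),(-18,-66,88),0),
('scene',S(275,540),(0,42.5,42),1),('scene',S(417,490),(0,-42.5,42),1),('side',D(105,470),(0,42.5,42),1),('side',D(295,492),(0,-42.5,42),1)]
C={n:P(n) for n in('scene','side')}
def W(q,X): 
    c,s=np.cos(q[2]),np.sin(q[2]); return np.array([q[0]+c*X[0]-s*X[1],q[1]+s*X[0]+c*X[1],X[2]])
def f(q):
    r=[]
    for n,px,X,k in obs:
        X=np.array(X,float)
        if k: X=X+[q[3],q[4],0]
        r+=list(proj(*C[n],W(q,X))-px)
    return r
s=least_squares(f,[595,110,-1.57,-120,0],loss='soft_l1')
if __name__=='__main__':
    q=s.x; print(q.round(3)); print(np.reshape(f(q),(-1,2)).round(1).tolist())
    for n,p,z in[('scene',S(270,172),135),('scene',S(272,330),125),('scene',S(272,238),135),('side',D(335,130),135),('side',D(278,157),135)]:
        print(n,ray(*C[n],*p,z).round(0))
    print('tripod',[ray(*C['scene'],u,v,0).round(0)[:2].tolist() for u,v in[(207,405),(270,375),(270,445)]])
    o=ctrl.get_obs(); print('open end pt',W(q,(-150,0,0)), 'cap in tool axes', R.from_quat(o['tcp_rot']).inv().apply(W(q,(0,0,124))-o['ee_pos']))
    print(R.from_quat(o['tcp_rot']).as_matrix().round(3).tolist())
E
python3 fit.py
```

```text
[ 595.425  114.013   -1.418 -131.961    2.619]
[[0.2, 0.6], [0.8, -0.7], [-1.7, -1.9], [1.1, -3.5], [0.7, 1.1], [-1.2, -1.2], [1.0, -1.5], [-1.7, 0.6], [-2.0, 3.4], [1.4, -0.5], [0.8, -0.2], [-1.2, -1.3], [-2.3, -0.2]]
scene [587.  70. 135.]
scene [607. 169. 125.]
scene [596. 116. 135.]
side [583.  72. 135.]
side [596. 111. 135.]
tripod [[874.0, 283.0], [738.0, 245.0], [759.0, 387.0]]
open end pt [572.60007567 262.2663861    0.        ] cap in tool axes [549.56772196 293.94454398 107.27341197]
[[0.97, -0.244, -0.0], [-0.244, -0.97, 0.0], [-0.0, -0.0, -1.0]]
```

>>> apply_moves:
  commands:
    - {"tx": 0.1,"ty": 0.03}
    - {"tx": 0.18,"ty": 0.05}
    - {"tx": 0.18,"ty": 0.05}
    - {"tx": 0.18,"ty": 0.05}
    - {"tx": 0.18,"ty": 0.05}
    - {"tx": 0.18,"ty": 0.05}
  hand: 1

```text
$.commands[0]: bad value
```

>>> apply_moves:
  commands:
    - {"tx": 0.1,"ty": 0.03,"tz": 0,"rx": 0,"ry": 0,"rz": 0}
    - {"tx": 0.18,"ty": 0.05,"tz": 0,"rx": 0,"ry": 0,"rz": 0}
    - {"tx": 0.18,"ty": 0.05,"tz": 0,"rx": 0,"ry": 0,"rz": 0}
    - {"tx": 0.18,"ty": 0.05,"tz": 0,"rx": 0,"ry": 0,"rz": 0}
    - {"tx": 0.18,"ty": 0.05,"tz": 0,"rx": 0,"ry": 0,"rz": 0}
    - {"tx": 0.18,"ty": 0.05,"tz": 0,"rx": 0,"ry": 0,"rz": 0}
  hand: 1

```text
time_s: 1.35
ee_pos: [360.9, 403.5, 231.5]
tcp_rot: [0.992, -0.123, 0.0, -0.0]
wrist_force: [0.8, 0.9, -0.3]
grip_width: -0.1
finger_force: 0.0
```

>>> apply_moves:
  commands:
    - {"tx": 0.186,"ty": 0.051,"tz": 0,"rx": 0,"ry": 0,"rz": 0}
    - {"tx": 0.186,"ty": 0.051,"tz": 0,"rx": 0,"ry": 0,"rz": 0}
    - {"tx": 0.186,"ty": 0.051,"tz": 0,"rx": 0,"ry": 0,"rz": 0}
    - {"tx": 0.186,"ty": 0.051,"tz": 0,"rx": 0,"ry": 0,"rz": 0}
    - {"tx": 0.186,"ty": 0.051,"tz": 0,"rx": 0,"ry": 0,"rz": 0}
    - {"tx": 0,"ty": 0,"tz": 0,"rx": 0,"ry": 0,"rz": -0.13}
    - {"tx": 0,"ty": 0,"tz": 0,"rx": 0,"ry": 0,"rz": -0.13}
    - {"tx": 0,"ty": 0,"tz": 0,"rx": 0,"ry": 0,"rz": -0.12}
    - {"tx": 0,"ty": 0,"tz": 0,"rx": 0,"ry": 0,"rz": 0}

```text
time_s: 2.48
ee_pos: [569.6, 285.7, 231.2]
tcp_rot: [0.997, 0.075, -0.0, 0.0]
wrist_force: [1.1, 0.3, -0.6]
grip_width: -0.1
finger_force: 0.0
```

```bash
python3 - <<'E'
from h import *
import fit
o=ctrl.get_obs(); print(o['ee_pos'],o['joints'],o['wrist_force'])
K,T=P('wrist'); im=snap('wrist','w0.png'); print(K[0,0],T.round(2).tolist())
for t in ['pad_front','pad','bar_end_a','cap_axis']:
    print(t,[(np.round(r['rect']).tolist(),round(r['p'],2)) for r in ctrl.look_for('wrist',t)[:4]])
q=fit.s.x
for n,X in dict(padFL=(q[3],45,42),padFR=(q[3],-40,42),bedFL=(-105,66.5,12),bedFR=(-105,-66.5,12),cap=(0,0,135),bFL=(-18,66,88),bFR=(-18,-66,88)).items(): print(n,proj(K,T,fit.W(q,X)).round(0))
E
```

```text
[569.59346554 285.7460305  231.20894703] [ 7.09693985e-01  4.32911530e-01  3.64114293e-01 -2.16751487e-05
 -1.50207976e+00  1.01104462e+00] [ 1.07788675  0.32971741 -0.59592018]
333.7967899287053 [[0.15, -0.94, -0.3, 646.85], [-0.99, -0.14, -0.04, 296.03], [-0.0, 0.3, -0.95, 372.12], [0.0, 0.0, 0.0, 1.0]]
pad_front [([356.0, 165.0, 485.0, 249.0], 0.92), ([572.0, 240.0, 640.0, 305.0], 0.56)]
pad [([356.0, 164.0, 485.0, 248.0], 0.81), ([377.0, 141.0, 612.0, 289.0], 0.75), ([570.0, 238.0, 637.0, 304.0], 0.67)]
bar_end_a [([473.0, 184.0, 608.0, 273.0], 0.74), ([378.0, 141.0, 611.0, 290.0], 0.26)]
cap_axis [([376.0, 142.0, 610.0, 291.0], 0.71)]
padFL [362. 165.]
padFR [359. 248.]
bedFL [385. 141.]
bedFR [379. 260.]
cap [551. 239.]
bFL [508. 145.]
bFR [485. 290.]
```

View pics/w0.png

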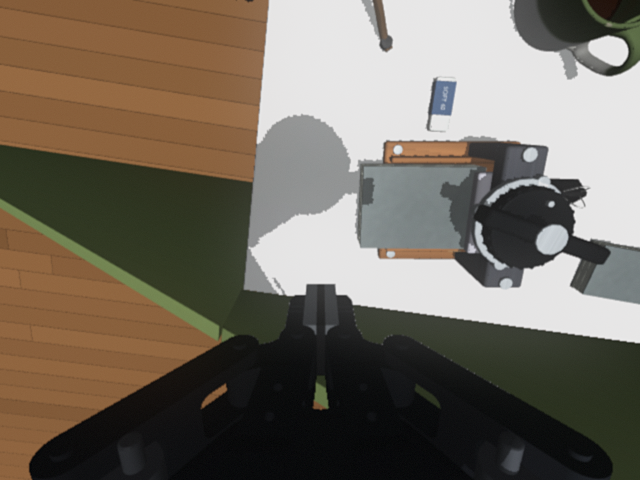

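>>> apply_moves:
  commands:
    - {"tx": 0,"ty": 0,"tz": 0.16,"rx": 0,"ry": 0,"rz": 0}
    - {"tx": 0,"ty": 0,"tz": 0.16,"rx": 0,"ry": 0,"rz": 0}
    - {"tx": 0,"ty": 0,"tz": 0.16,"rx": 0,"ry": 0,"rz": 0}
    - {"tx": 0,"ty": 0,"tz": 0.16,"rx": 0,"ry": 0,"rz": 0}
    - {"tx": 0,"ty": 0,"tz": 0.12,"rx": 0,"ry": 0,"rz": 0}
    - {"tx": 0,"ty": 0,"tz": 0.06,"rx": 0,"ry": 0,"rz": 0}
    - {"tx": 0,"ty": 0.03,"tz": 0,"rx": 0,"ry": 0,"rz": 0}
    - {"tx": 0,"ty": 0.03,"tz": 0,"rx": 0,"ry": 0,"rz": 0}
    - {"tx": 0,"ty": 0,"tz": 0,"rx": 0,"ry": 0,"rz": 0}

```text
time_s: 3.85
ee_pos: [572.7, 270.6, 27.8]
tcp_rot: [0.997, 0.075, 0.001, -0.001]
wrist_force: [-0.2, 0.7, 0.1]
grip_width: -0.0
finger_force: 0.0
```

```bash
python3 - <<'E'
from h import *
import fit
q=fit.s.x
o=ctrl.get_obs(); d=np.array(o['ee_pos'])[:2]-q[:2]; c,s=np.cos(q[2]),np.sin(q[2])
print('press coords',d@[c,s],d@[-s,c],o['ee_pos'][2],o['wrist_force'])
p=ctrl.camera_params('wrist');E=np.eye(4);E[:3,:3]=R.from_quat([.997,.075,0,0]).as_matrix();E[:3,3]=[569.6,285.7,231.2]
K=P('wrist')[0];T=E@np.array(p['hand_eye'])
a=ray(K,T,478,213,135);b=ray(K,T,608,253,130);h=ray(K,T,551,239,137);print(a,b,h,np.degrees(np.arctan2(*(a-b)[1::-1])))
E
```

```text
press coords -158.2498649523133 1.3955341705120712 27.834987351347902 [-0.17994165  0.65426322  0.08231407]
[606.50513489 173.72443569 135.        ] [589.91602779  62.44678539 130.        ] [595.77141828 115.48843156 137.        ] 81.5208766449087
```

>>> apply_moves:
  commands:
    - {"tx": 0,"ty": 0.024,"tz": 0,"rx": 0,"ry": 0,"rz": 0}
    - {"tx": 0,"ty": 0.024,"tz": 0,"rx": 0,"ry": 0,"rz": 0}
    - {"tx": 0,"ty": 0.024,"tz": 0,"rx": 0,"ry": 0,"rz": 0}
    - {"tx": 0,"ty": 0.024,"tz": 0,"rx": 0,"ry": 0,"rz": 0}
    - {"tx": 0,"ty": 0.024,"tz": 0,"rx": 0,"ry": 0,"rz": 0}

```text
time_s: 4.47
ee_pos: [576.6, 241.3, 26.6]
tcp_rot: [0.997, 0.076, 0.0, -0.0]
wrist_force: [-0.4, 2.8, 0.9]
grip_width: -0.2
finger_force: 1.4
```

>>> apply_moves:
  commands:
    - {"tx": 0,"ty": 0.02,"tz": 0,"rx": 0,"ry": 0,"rz": 0}
    - {"tx": 0,"ty": 0.02,"tz": 0,"rx": 0,"ry": 0,"rz": 0}

```text
time_s: 4.72
ee_pos: [578.1, 231.4, 26.5]
tcp_rot: [0.997, 0.076, 0.0, -0.0]
wrist_force: [-0.6, 3.1, 3.0]
grip_width: 0.2
finger_force: 1.7
```

>>> apply_moves:
  commands:
    - {"tx": 0,"ty": 0.012,"tz": 0,"rx": 0,"ry": 0,"rz": 0}
    - {"tx": 0,"ty": 0.012,"tz": 0,"rx": 0,"ry": 0,"rz": 0}
    - {"tx": 0,"ty": 0.008,"tz": 0,"rx": 0,"ry": 0,"rz": 0}

```text
time_s: 5.1
ee_pos: [579.8, 226.3, 26.8]
tcp_rot: [0.997, 0.076, 0.001, -0.002]
wrist_force: [-0.8, 16.7, 0.8]
grip_width: -0.5
finger_force: 0.5
```

>>> apply_moves:
  commands:
    - {"tx": 0,"ty": 0.008,"tz": 0,"rx": 0,"ry": 0,"rz": 0}
    - {"tx": 0,"ty": 0.004,"tz": 0,"rx": 0,"ry": 0,"rz": 0}

```text
time_s: 5.35
ee_pos: [581.0, 226.1, 27.1]
tcp_rot: [0.997, 0.077, 0.003, -0.004]
wrist_force: [0.2, 22.5, 0.4]
grip_width: -0.3
finger_force: 0.4
```

>>> apply_moves:
  commands:
    - {"tx": 0,"ty": -0.06,"tz": 0,"rx": 0,"ry": 0,"rz": 0}
    - {"tx": 0,"ty": -0.1,"tz": -0.1,"rx": 0,"ry": 0,"rz": 0}
    - {"tx": 0,"ty": 0,"tz": -0.2,"rx": 0,"ry": 0,"rz": 0}
    - {"tx": 0,"ty": 0,"tz": -0.15,"rx": 0,"ry": 0,"rz": 0}
    - {"tx": 0,"ty": 0,"tz": 0,"rx": 0,"ry": 0,"rz": 0}

```text
time_s: 5.98
ee_pos: [574.8, 260.0, 142.0]
tcp_rot: [0.997, 0.075, 0.002, -0.001]
wrist_force: [-0.4, 0.1, 0.0]
grip_width: 0.1
finger_force: 0.0
```

```bash
python3 - <<'E'
from h import *
import fit
q=fit.s.x
K,T=P('wrist'); o=ctrl.get_obs(); im=snap('wrist','w1.png'); print(o['ee_pos'],o['wrist_force'])
for t in ['pad_front','bar_end_a']:
    print(t,[(np.round(r['rect'],1).tolist(),round(r['p'],2)) for r in ctrl.look_for('wrist',t)[:3]])
for n,X in dict(padFL=(-92,45,42),padFR=(-92,-40,42),padFLlow=(-92,45,12),bedFL=(-105,66.5,12),bedFR=(-105,-66.5,12),cap=(0,0,135)).items(): print(n,proj(K,T,fit.W(q,X)).round(1))
u,v=proj(K,T,fit.W(q,(-70,0,42))).astype(int)-[90,75]; c=im[v:v+150,u:u+180,::-1]; print(u,v); cv2.imwrite('pics/w1c.png',cv2.resize(c,(720,600),interpolation=cv2.INTER_CUBIC))
E
```

```text
[574.81431258 260.04030075 141.96106894] [-0.42043054  0.0855182   0.00817162]
pad_front [([611.5, 315.3, 640.0, 342.4], 0.8), ([375.1, 176.0, 522.9, 283.9], 0.73)]
bar_end_a [([497.6, 212.8, 639.8, 334.7], 0.74)]
padFL [395.7 180.6]
padFR [388.7 287.7]
padFLlow [387.7 175.3]
bedFL [372.8 147.7]
bedFR [366.2 299.5]
cap [616.3 298.2]
330 164
```

View pics/w1c.png

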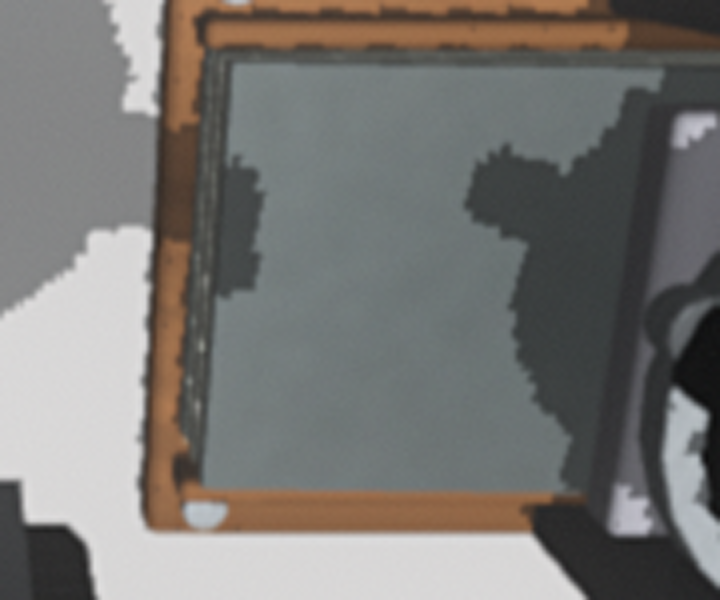

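The pad's front edge is at crop x of about 205–230, roughly 5 mm short of home. The force was probably the wide gripper linkage meeting the bar end. I'll turn the tool 90° so its narrow side faces the bridge, then push again.

>>> apply_moves:
  commands:
    - {"tx": 0,"ty": 0,"tz": 0,"rx": 0,"ry": 0,"rz": -0.167}
    - {"tx": 0,"ty": 0,"tz": 0,"rx": 0,"ry": 0,"rz": -0.167}
    - {"tx": 0,"ty": 0,"tz": 0,"rx": 0,"ry": 0,"rz": -0.167}
    - {"tx": 0,"ty": 0,"tz": 0,"rx": 0,"ry": 0,"rz": -0.167}
    - {"tx": 0,"ty": 0,"tz": 0,"rx": 0,"ry": 0,"rz": -0.167}
    - {"tx": 0,"ty": 0,"tz": 0,"rx": 0,"ry": 0,"rz": -0.167}
    - {"tx": 0,"ty": 0,"tz": 0,"rx": 0,"ry": 0,"rz": -0.167}
    - {"tx": 0,"ty": 0,"tz": 0,"rx": 0,"ry": 0,"rz": -0.167}
    - {"tx": 0,"ty": 0,"tz": 0,"rx": 0,"ry": 0,"rz": -0.167}
    - {"tx": 0,"ty": 0,"tz": 0,"rx": 0,"ry": 0,"rz": 0}

```text
time_s: 7.38
ee_pos: [572.7, 259.3, 137.0]
tcp_rot: [0.651, 0.759, -0.002, -0.0]
wrist_force: [-0.4, -0.5, 0.1]
grip_width: 0.1
finger_force: 0.0
```

```bash
python3 - <<'E'
from h import *
import fit
q=fit.s.x
K,T=P('wrist'); im=snap('wrist','w2.png'); o=ctrl.get_obs()
d=np.array(o['ee_pos'])[:2]-q[:2]; c,s=np.cos(q[2]),np.sin(q[2]); print('press coords',d@[c,s],d@[-s,c])
print(o['joints'],R.from_quat(o['tcp_rot']).as_matrix()[:,0].round(3))
for n in ('wrist','scene'):
  if n=='scene': ctrl.camera(n)
  print([(np.round(r['rect'],1).tolist(),round(r['p'],2)) for r in ctrl.look_for(n,'bar_end_a')[:3]])
E
```

```text
press coords -147.19264547206953 -0.1874201136483349
[ 6.73347993e-01  4.51995572e-01  1.55252647e-01 -1.20153270e-05
 -1.27705899e+00  2.61869768e+00] [-0.15   0.989 -0.001]
[]
[([306.0, 263.1, 332.2, 304.0], 0.92)]
```

>>> apply_moves:
  commands:
    - {"tx": 0,"ty": 0,"tz": 0.15,"rx": 0,"ry": 0,"rz": 0}
    - {"tx": 0,"ty": 0,"tz": 0.15,"rx": 0,"ry": 0,"rz": 0}
    - {"tx": 0,"ty": 0,"tz": 0.1,"rx": 0,"ry": 0,"rz": 0}
    - {"tx": 0,"ty": 0,"tz": 0.035,"rx": 0,"ry": 0,"rz": 0}
    - {"tx": -0.045,"ty": 0,"tz": 0,"rx": 0,"ry": 0,"rz": 0}
    - {"tx": -0.045,"ty": 0,"tz": 0,"rx": 0,"ry": 0,"rz": 0}
    - {"tx": -0.035,"ty": 0,"tz": 0,"rx": 0,"ry": 0,"rz": 0}
    - {"tx": -0.015,"ty": 0,"tz": 0,"rx": 0,"ry": 0,"rz": 0}

```text
time_s: 8.57
ee_pos: [579.3, 224.7, 30.8]
tcp_rot: [0.651, 0.759, 0.001, 0.0]
wrist_force: [0.3, -0.5, -0.9]
grip_width: -0.1
finger_force: 0.0
```

>>> apply_moves:
  commands:
    - {"tx": -0.01,"ty": 0,"tz": 0,"rx": 0,"ry": 0,"rz": 0}
    - {"tx": -0.01,"ty": 0,"tz": 0,"rx": 0,"ry": 0,"rz": 0}

```text
time_s: 8.82
ee_pos: [579.7, 221.4, 30.4]
tcp_rot: [0.65, 0.76, 0.001, -0.0]
wrist_force: [-1.0, 3.7, 1.3]
grip_width: 0.1
finger_force: 1.8
```

>>> apply_moves:
  commands:
    - {"tx": -0.01,"ty": 0,"tz": 0,"rx": 0,"ry": 0,"rz": 0}

```text
time_s: 8.95
ee_pos: [580.1, 219.0, 30.4]
tcp_rot: [0.65, 0.76, 0.001, -0.0]
wrist_force: [-2.5, 4.4, 3.7]
grip_width: -0.6
finger_force: 2.6
```

>>> apply_moves:
  commands:
    - {"tx": -0.008,"ty": 0,"tz": 0,"rx": 0,"ry": 0,"rz": 0}
    - {"tx": -0.006,"ty": 0,"tz": 0,"rx": 0,"ry": 0,"rz": 0}

```text
time_s: 9.2
ee_pos: [580.4, 217.0, 30.4]
tcp_rot: [0.65, 0.76, 0.002, -0.001]
wrist_force: [-4.9, 11.3, 3.3]
grip_width: 0.2
finger_force: 6.3
```

>>> apply_moves:
  commands:
    - {"tx": -0.008,"ty": 0,"tz": 0,"rx": 0,"ry": 0,"rz": 0}

```text
time_s: 9.32
ee_pos: [580.4, 216.9, 30.5]
tcp_rot: [0.65, 0.76, 0.003, -0.002]
wrist_force: [-8.0, 18.6, 4.2]
grip_width: -0.2
finger_force: 9.7
```

>>> apply_moves:
  commands:
    - {"tx": -0.006,"ty": 0,"tz": 0,"rx": 0,"ry": 0,"rz": 0}

```text
time_s: 9.45
ee_pos: [580.5, 216.9, 30.5]
tcp_rot: [0.65, 0.76, 0.004, -0.003]
wrist_force: [-9.5, 21.7, 4.5]
grip_width: -0.3
finger_force: 11.4
```

>>> apply_moves:
  commands:
    - {"tx": 0.06,"ty": 0,"tz": 0,"rx": 0,"ry": 0,"rz": 0}
    - {"tx": 0.06,"ty": 0,"tz": -0.1,"rx": 0,"ry": 0,"rz": 0}
    - {"tx": 0,"ty": 0,"tz": -0.2,"rx": 0,"ry": 0,"rz": 0}
    - {"tx": 0,"ty": 0,"tz": -0.2,"rx": 0,"ry": 0,"rz": 0}
    - {"tx": 0,"ty": 0,"tz": -0.15,"rx": 0,"ry": 0,"rz": 0}
    - {"tx": -0.15,"ty": 0,"tz": 0,"rx": 0,"ry": 0,"rz": 0}
    - {"tx": -0.1,"ty": 0,"tz": 0,"rx": 0,"ry": 0,"rz": 0}
    - {"tx": 0,"ty": 0,"tz": 0,"rx": 0,"ry": 0,"rz": 0}
  hand: -0.2

```text
time_s: 10.45
ee_pos: [586.2, 176.9, 192.3]
tcp_rot: [0.651, 0.759, -0.001, 0.0]
wrist_force: [-0.5, 0.7, 0.4]
grip_width: 51.4
finger_force: 0.0
```

```bash
python3 - <<'E'
from h import *
import fit
q=fit.s.x
K,T=P('wrist'); im=snap('wrist','w3.png'); o=ctrl.get_obs(); print(o['ee_pos'],o['grip_width'],o['wrist_torque'])
for t in('pad_front','bar_end_a'): print([(np.round(r['rect'],1).tolist(),round(r['p'],2)) for r in ctrl.look_for('wrist',t)[:3]])
for n,X in dict(padFL=(-92,45,42),padFR=(-92,-40,42),bedFL=(-105,66.5,12),bedFR=(-105,-66.5,12),cap=(0,0,135)).items(): print(n,proj(K,T,fit.W(q,X)).round(1))
E
```

```text
[586.06007368 177.89558479 192.18538912] 51.296393714989094 [ 0.08736521 -0.01962601  0.05333845]
[([276.0, 182.3, 371.1, 274.4], 0.85), ([254.4, 369.3, 286.3, 405.7], 0.72)]
[([274.2, 265.1, 366.5, 396.2], 0.6)]
padFL [371.6 187. ]
padFR [274.5 187.1]
bedFL [390.3 168. ]
bedFR [250.1 168.2]
cap [320.3 341.5]
```

View pics/w3.png

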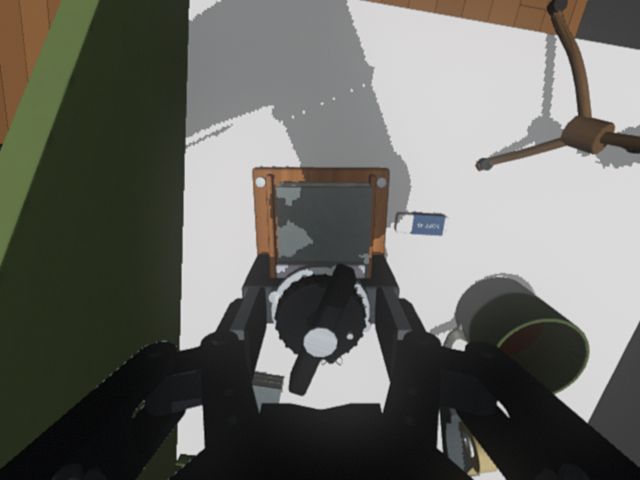

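```bash
python3 - <<'E'
from h import *
K,T=P('wrist'); o=ctrl.get_obs()
a=ray(K,T,346,268,132);b=ray(K,T,298,391,132);an=np.degrees(np.arctan2(*(a-b)[1::-1]));print(a,b,np.linalg.norm(a-b),an)
M=R.from_quat(o['tcp_rot']).as_matrix(); print(M[:,0],np.degrees(np.arctan2(M[1,0],M[0,0])))
print((M.T@(np.array([595.6,114.5,192])-o['ee_pos'])/250).round(3), o['joints'])
E
```

```text
[603.62072766 172.38059277 132.        ] [585.84384174  69.37754656 132.        ] 104.52581117754598 80.20801017388966
[-1.53663199e-01  9.88123008e-01 -7.35770119e-04] 98.8392768500092
[-0.261 -0.002  0.001] [ 5.51593508e-01  3.93242769e-01  2.05057965e-01  3.95609994e-04
 -1.38358674e+00  2.74419954e+00]
```

>>> apply_moves:
  commands:
    - {"tx": -0.12,"ty": 0.044,"tz": 0,"rx": 0,"ry": 0,"rz": 0}
    - {"tx": 0,"ty": 0,"tz": 0,"rx": 0,"ry": 0,"rz": 0.155}
    - {"tx": 0,"ty": 0,"tz": 0,"rx": 0,"ry": 0,"rz": 0.155}
    - {"tx": 0,"ty": 0,"tz": 0.1,"rx": 0,"ry": 0,"rz": 0}
    - {"tx": 0,"ty": 0,"tz": 0.1,"rx": 0,"ry": 0,"rz": 0}
    - {"tx": 0,"ty": 0,"tz": 0.05,"rx": 0,"ry": 0,"rz": 0}
    - {"tx": 0,"ty": 0,"tz": 0.03,"rx": 0,"ry": 0,"rz": 0}
    - {"tx": 0,"ty": 0,"tz": 0,"rx": 0,"ry": 0,"rz": 0}

```text
time_s: 11.6
ee_pos: [601.6, 151.2, 122.6]
tcp_rot: [0.765, 0.645, -0.0, 0.0]
wrist_force: [0.2, -0.2, -0.1]
grip_width: 50.8
finger_force: 0.0
```

```bash
python3 - <<'E'
from h import *
im=snap('wrist','w4.png'); o=ctrl.get_obs(); print(o['ee_pos'],o['joints'],o['wrist_force'])
E
```

```text
[601.93679656 151.24313583 123.1485504 ] [ 4.97817633e-01  4.42323859e-01  1.02485362e-01  4.22230567e-04
 -1.23008098e+00  2.47352952e+00] [ 0.15206761  0.58092009 -0.21837986]
```

View pics/w4.png

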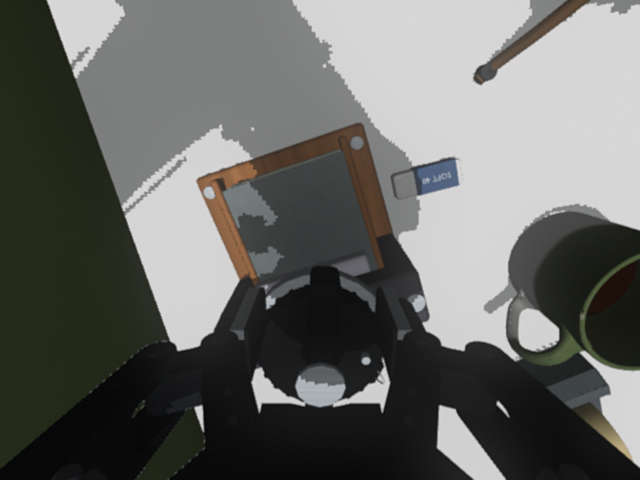

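The bar is centred between the fingers, with its end at (325,268). The steel pin is the dot at (366,361). I'll close on the bar.

>>> apply_moves:
  commands:
    - {"tx": 0,"ty": 0,"tz": 0.012,"rx": 0,"ry": 0,"rz": 0}
    - {"tx": 0,"ty": 0,"tz": 0,"rx": 0,"ry": 0,"rz": 0}
    - {"tx": 0,"ty": 0,"tz": 0,"rx": 0,"ry": 0,"rz": 0}
    - {"tx": 0,"ty": 0,"tz": 0,"rx": 0,"ry": 0,"rz": 0}
  hand: 1
  newtons: 20

```text
time_s: 12.15
ee_pos: [601.7, 151.3, 119.9]
tcp_rot: [0.765, 0.644, 0.0, 0.0]
wrist_force: [0.7, 0.6, 1.1]
grip_width: 13.9
finger_force: 24.8
```

>>> apply_moves:
  commands:
    - {"tx": -0.0014,"ty": 0.0206,"tz": 0,"rx": 0,"ry": 0,"rz": 0.1333}
    - {"tx": -0.0014,"ty": 0.0206,"tz": 0,"rx": 0,"ry": 0,"rz": 0.1333}
    - {"tx": -0.0014,"ty": 0.0206,"tz": 0,"rx": 0,"ry": 0,"rz": 0.1333}

```text
time_s: 12.52
ee_pos: [616.0, 145.5, 119.9]
tcp_rot: [0.883, 0.469, 0.0, 0.0]
wrist_force: [-1.4, 0.8, 1.2]
grip_width: 13.4
finger_force: 24.9
```

```bash
cat > st.py <<'E'
from h import *
o=ctrl.get_obs(); M=R.from_quat(o['tcp_rot']).as_matrix(); e=np.array(o['ee_pos'])-[595.6,114.5,0]
F=np.array(o['wrist_force']); t=np.array(o['wrist_torque'])
r=e/1000; r[2]=0
print('t',o['time_s'],'phi',np.degrees(np.arctan2(M[1,0],M[0,0])).round(1),'bear',np.degrees(np.arctan2(e[1],e[0])).round(1),'r',np.hypot(*e[:2]).round(1),'z',o['ee_pos'][2].round(1),'F',F.round(1),'Ftool',(M.T@F).round(1),'tau',t.round(3),'Maxis',(np.cross(r,F)[2]+t[2]).round(3),'j6',o['joints'][5].round(2),'g',o['grip_width'].__round__(1))
E
python3 st.py
```

```text
t 12.525 phi 56.0 bear 56.6 r 37.1 z 119.9 F [-1.4  0.8  1.2] Ftool [-0.1 -1.6 -1.2] tau [0.133 0.391 0.05 ] Maxis 0.11 j6 2.07 g 13.4
```

>>> apply_moves:
  commands:
    - {"tx": -0.0014,"ty": 0.0206,"tz": 0,"rx": 0,"ry": 0,"rz": 0.1333}
    - {"tx": -0.0014,"ty": 0.0206,"tz": 0,"rx": 0,"ry": 0,"rz": 0.1333}

```text
time_s: 12.78
ee_pos: [623.6, 138.6, 119.9]
tcp_rot: [0.94, 0.342, 0.0, -0.0]
wrist_force: [-1.2, 1.1, 2.0]
grip_width: 13.5
finger_force: 24.9
```

```bash
python3 st.py
```

```text
t 12.775 phi 40.0 bear 40.8 r 37.0 z 119.9 F [-1.2  1.1  2. ] Ftool [-0.2 -1.6 -2. ] tau [0.337 0.505 0.009] Maxis 0.067 j6 1.81 g 13.5
```

>>> apply_moves:
  commands:
    - {"tx": -0.0014,"ty": 0.0206,"tz": 0,"rx": 0,"ry": 0,"rz": 0.1333}

```text
time_s: 12.9
ee_pos: [626.6, 134.5, 119.9]
tcp_rot: [0.961, 0.276, 0.0, -0.0]
wrist_force: [-1.8, 0.6, 3.1]
grip_width: 13.3
finger_force: 24.9
```

```bash
python3 st.py
```

```text
t 12.9 phi 32.0 bear 32.8 r 36.9 z 119.9 F [-1.8  0.6  3.1] Ftool [-1.2 -1.4 -3.1] tau [0.309 0.544 0.023] Maxis 0.076 j6 1.67 g 13.3
```

>>> apply_moves:
  commands:
    - {"tx": -0.0014,"ty": 0.0206,"tz": 0,"rx": 0,"ry": 0,"rz": 0.1333}

```text
time_s: 13.02
ee_pos: [629.0, 129.9, 119.8]
tcp_rot: [0.978, 0.208, -0.0, -0.0]
wrist_force: [-2.1, 1.8, 1.8]
grip_width: 13.7
finger_force: 24.9
```

```bash
python3 st.py
```

```text
t 13.025 phi 24.0 bear 24.8 r 36.8 z 119.8 F [-2.1  1.8  1.8] Ftool [-1.2 -2.5 -1.8] tau [0.305 0.676 0.074] Maxis 0.167 j6 1.54 g 13.7
```

>>> apply_moves:
  commands:
    - {"tx": -0.0014,"ty": 0.0206,"tz": 0,"rx": 0,"ry": 0,"rz": 0.1333}

```text
time_s: 13.15
ee_pos: [630.7, 125.1, 119.8]
tcp_rot: [0.99, 0.139, -0.0, -0.0]
wrist_force: [-2.6, 1.8, 2.9]
grip_width: 13.3
finger_force: 24.9
```

```bash
python3 st.py
```

```text
t 13.15 phi 16.0 bear 16.9 r 36.7 z 119.8 F [-2.6  1.8  2.9] Ftool [-2.  -2.4 -2.9] tau [0.438 0.754 0.037] Maxis 0.128 j6 1.41 g 13.3
```

>>> apply_moves:
  commands:
    - {"tx": -0.0014,"ty": 0.0206,"tz": 0,"rx": 0,"ry": 0,"rz": 0.1333}

```text
time_s: 13.28
ee_pos: [631.7, 120.1, 119.8]
tcp_rot: [0.998, 0.07, -0.0, -0.0]
wrist_force: [-2.4, 2.2, 2.3]
grip_width: 13.0
finger_force: 24.9
```

```bash
python3 st.py
```

```text
t 13.275 phi 8.0 bear 8.8 r 36.5 z 119.8 F [-2.4  2.2  2.3] Ftool [-2.1 -2.5 -2.3] tau [ 0.515  0.817 -0.05 ] Maxis 0.041 j6 1.28 g 13.0
```

```bash
cat > av.py <<'E'
from h import *
L=[]
for i in range(6):
    im=ctrl.camera('side' if i else 'wrist')
    if i==0: w=im
    o=ctrl.get_obs(); e=np.array(o['ee_pos'])-[595.6,114.5,0]; r=e/1000; r[2]=0; F=np.array(o['wrist_force'])
    L.append([np.cross(r,F)[2]+o['wrist_torque'][2],o['wrist_torque'][2],*F])
import sys; cv2.imwrite('pics/'+sys.argv[1]+'s.png',im[:,:,::-1]); cv2.imwrite('pics/'+sys.argv[1]+'w.png',w[:,:,::-1])
L=np.array(L); M=R.from_quat(o['tcp_rot']).as_matrix(); print('t',o['time_s'],'phi',np.degrees(np.arctan2(M[1,0],M[0,0])).round(1),'M',L[:,0].round(3),'mean',L.mean(0).round(3))
E
python3 av.py h1; python3 - <<'E'
import cv2,numpy as np
a=cv2.imread('pics/side0.png')[255:315,265:330]; b=cv2.imread('pics/h1s.png')[255:315,265:330]
cv2.imwrite('pics/cmp.png',cv2.resize(np.hstack([a,b]),(800,370),interpolation=cv2.INTER_CUBIC))
E
```

```text
t 13.575 phi 8.4 M [-0.113 -0.051 -0.071 -0.079 -0.044 -0.084] mean [-0.074 -0.144 -2.551  1.551  3.232]
```

View pics/cmp.png

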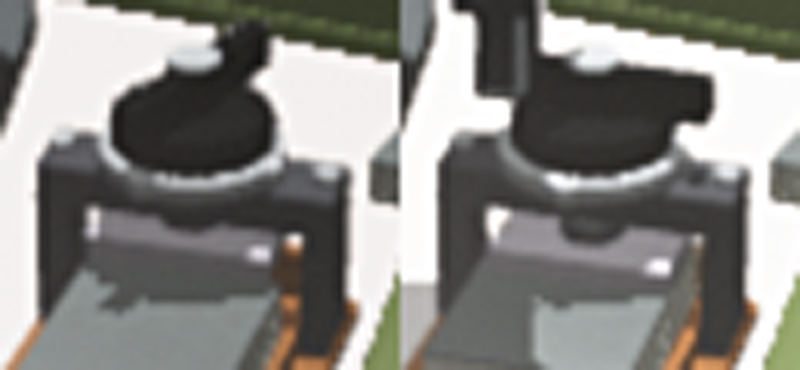

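>>> apply_moves:
  commands:
    - {"tx": -0.0007,"ty": 0.0128,"tz": 0,"rx": 0,"ry": 0,"rz": 0.0833}

```text
time_s: 13.7
ee_pos: [632.0, 117.1, 119.8]
tcp_rot: [1.0, 0.029, -0.0, 0.0]
wrist_force: [-3.2, 1.4, 3.3]
grip_width: 13.5
finger_force: 25.2
```

```bash
python3 st.py; python3 av.py h2
```

```text
t 13.7 phi 3.3 bear 4.0 r 36.5 z 119.8 F [-3.2  1.4  3.3] Ftool [-3.1 -1.6 -3.3] tau [0.636 1.164 0.028] Maxis 0.088 j6 1.2 g 13.5
t 14.0 phi 3.4 M [-0.046 -0.079 -0.05  -0.013 -0.03  -0.105] mean [-0.054 -0.148 -3.868  2.335  4.762]
```

>>> apply_moves:
  commands:
    - {"tx": -0.0007,"ty": 0.0128,"tz": 0,"rx": 0,"ry": 0,"rz": 0.0833}

```text
time_s: 14.12
ee_pos: [632.1, 113.9, 119.7]
tcp_rot: [1.0, -0.015, -0.0, -0.0]
wrist_force: [-3.6, 1.4, 5.3]
grip_width: 13.3
finger_force: 25.3
```

```bash
python3 st.py; python3 av.py h3
```

```text
t 14.125 phi -1.7 bear -1.0 r 36.5 z 119.7 F [-3.6  1.4  5.3] Ftool [-3.7 -1.3 -5.3] tau [ 0.82   1.504 -0.003] Maxis 0.045 j6 1.12 g 13.3
t 14.425 phi -1.6 M [-0.045 -0.108 -0.141 -0.088 -0.077 -0.134] mean [-0.099 -0.165 -3.474  1.872  4.705]
```

>>> apply_moves:
  commands:
    - {"tx": -0.0007,"ty": 0.0128,"tz": 0,"rx": 0,"ry": 0,"rz": 0.0833}

```text
time_s: 14.55
ee_pos: [631.8, 110.7, 119.7]
tcp_rot: [0.998, -0.059, -0.0, -0.0]
wrist_force: [-4.4, 2.7, 4.9]
grip_width: 13.5
finger_force: 25.3
```

```bash
python3 st.py; python3 av.py h4
```

```text
t 14.55 phi -6.7 bear -6.0 r 36.4 z 119.7 F [-4.4  2.7  4.9] Ftool [-4.7 -2.2 -4.9] tau [ 0.881  1.47  -0.019] Maxis 0.064 j6 1.04 g 13.5
t 14.85 phi -6.6 M [-0.011 -0.109 -0.068 -0.096 -0.031 -0.065] mean [-0.063 -0.126 -4.065  2.164  5.306]
```

>>> apply_moves:
  commands:
    - {"tx": -0.0007,"ty": 0.0128,"tz": 0,"rx": 0,"ry": 0,"rz": 0.0833}

```text
time_s: 14.98
ee_pos: [631.6, 107.8, 119.8]
tcp_rot: [0.995, -0.102, 0.0, -0.0]
wrist_force: [-2.5, 4.0, 4.8]
grip_width: 13.5
finger_force: 25.2
```

```bash
python3 st.py; python3 av.py h5; python3 - <<'E'
import cv2,numpy as np
G=lambda f:cv2.resize(cv2.imread(f'pics/{f}.png',0)[285:305,295:318],None,fx=8,fy=8,interpolation=cv2.INTER_CUBIC)
for f in['side0','h1s','h2s','h3s','h4s','h5s']:
    g=cv2.imread(f'pics/{f}.png',0)[288:306,297:316].astype(float); w=np.clip(g-170,0,None); y,x=np.mgrid[288:306,297:316]
    print(f,(w*y).sum()/w.sum(),(w*x).sum()/w.sum(),w.sum())
E
```

```text
t 14.975 phi -11.7 bear -10.5 r 36.6 z 119.8 F [-2.5  4.   4.8] Ftool [-3.2 -3.4 -4.8] tau [1.59  0.999 0.281] Maxis 0.41 j6 0.95 g 13.5
t 15.275 phi -11.6 M [0.229 0.182 0.135 0.124 0.18  0.216] mean [ 0.178  0.081 -3.676  3.381  4.946]
side0 294.6958041958042 309.17832167832165 286.0
h1s 297.66150442477874 306.7234513274336 452.0
h2s 297.7929292929293 306.3838383838384 396.0
h3s 297.9340659340659 306.65201465201466 273.0
h4s 298.3179012345679 306.3487654320988 324.0
h5s 298.0217391304348 304.82608695652175 46.0
```

>>> apply_moves:
  commands:
    - {"tx": -0.0007,"ty": 0.0128,"tz": 0,"rx": 0,"ry": 0,"rz": 0.0833}

```text
time_s: 15.4
ee_pos: [630.7, 104.7, 119.7]
tcp_rot: [0.989, -0.145, 0.0, -0.0]
wrist_force: [1.2, 2.4, 4.8]
grip_width: 13.4
finger_force: 25.4
```

```bash
python3 st.py; python3 av.py h6
```

```text
t 15.4 phi -16.6 bear -15.6 r 36.5 z 119.7 F [1.2 2.4 4.8] Ftool [ 0.5 -2.7 -4.8] tau [1.027e+00 5.500e-01 1.000e-03] Maxis 0.098 j6 0.87 g 13.4
t 15.7 phi -16.6 M [0.019 0.166 0.17  0.106 0.172 0.178] mean [ 0.135  0.029 -2.885  3.831  4.948]
```

>>> apply_moves:
  commands:
    - {"tx": -0.0007,"ty": 0.0128,"tz": 0,"rx": 0,"ry": 0,"rz": 0.0833}

```text
time_s: 15.82
ee_pos: [629.6, 101.6, 119.7]
tcp_rot: [0.982, -0.188, 0.0, -0.0]
wrist_force: [-3.8, 3.9, 3.9]
grip_width: 13.2
finger_force: 25.4
```

```bash
python3 st.py; python3 av.py h7
```

```text
t 15.825 phi -21.6 bear -20.7 r 36.4 z 119.7 F [-3.8  3.9  3.9] Ftool [-5.  -2.2 -3.9] tau [ 1.134  1.136 -0.034] Maxis 0.049 j6 0.79 g 13.2
t 16.125 phi -21.6 M [-0.099 -0.058 -0.117 -0.027 -0.107 -0.037] mean [-0.074 -0.147 -3.502  3.479  5.283]
```

>>> apply_moves:
  commands:
    - {"tx": -0.0007,"ty": 0.0128,"tz": 0,"rx": 0,"ry": 0,"rz": 0.0833}

```text
time_s: 16.25
ee_pos: [628.4, 98.6, 119.7]
tcp_rot: [0.973, -0.231, 0.0, -0.0]
wrist_force: [-4.3, 3.9, 5.3]
grip_width: 13.5
finger_force: 25.3
```

```bash
python3 st.py; python3 av.py h8
```

```text
t 16.25 phi -26.7 bear -25.8 r 36.4 z 119.7 F [-4.3  3.9  5.3] Ftool [-5.5 -1.5 -5.3] tau [1.292 1.241 0.043] Maxis 0.102 j6 0.7 g 13.5
t 16.55 phi -26.6 M [-0.1   -0.126 -0.122 -0.078 -0.092 -0.133] mean [-0.108 -0.171 -3.379  3.58   5.226]
```

>>> apply_moves:
  commands:
    - {"tx": -0.0007,"ty": 0.0128,"tz": 0,"rx": 0,"ry": 0,"rz": 0.0833}

```text
time_s: 16.68
ee_pos: [627.0, 96.0, 119.7]
tcp_rot: [0.962, -0.272, 0.0, -0.0]
wrist_force: [-2.1, 4.8, 5.2]
grip_width: 13.5
finger_force: 25.4
```

```bash
python3 st.py; python3 av.py h9
```

```text
t 16.675 phi -31.6 bear -30.5 r 36.4 z 119.7 F [-2.1  4.8  5.2] Ftool [-4.3 -3.  -5.2] tau [1.6   0.885 0.289] Maxis 0.403 j6 0.62 g 13.5
t 16.975 phi -31.5 M [0.397 0.231 0.209 0.275 0.221 0.253] mean [ 0.264  0.171 -2.343  4.357  4.612]
```

>>> apply_moves:
  commands:
    - {"tx": -0.0007,"ty": 0.0128,"tz": 0,"rx": 0,"ry": 0,"rz": 0.0833}

```text
time_s: 17.1
ee_pos: [625.4, 93.6, 119.8]
tcp_rot: [0.95, -0.313, 0.001, -0.001]
wrist_force: [-2.7, 4.8, 3.9]
grip_width: 13.5
finger_force: 26.4
```

```bash
python3 av.py h10
```

```text
t 17.4 phi -36.5 M [0.246 0.144 0.116 0.071 0.095 0.099] mean [ 0.129  0.066 -3.096  4.369  5.266]
```

>>> apply_moves:
  commands:
    - {"tx": -0.0007,"ty": 0.0128,"tz": 0,"rx": 0,"ry": 0,"rz": 0.0833}

```text
time_s: 17.52
ee_pos: [623.0, 90.8, 119.7]
tcp_rot: [0.935, -0.355, 0.0, -0.0]
wrist_force: [-0.2, 5.1, 6.6]
grip_width: 13.1
finger_force: 25.4
```

```bash
python3 av.py h11
```

```text
t 17.825 phi -41.5 M [-0.059 -0.069 -0.093 -0.098 -0.053 -0.118] mean [-0.082 -0.136 -2.686  4.35   4.772]
```

>>> apply_moves:
  commands:
    - {"tx": -0.0003,"ty": 0.0076,"tz": 0,"rx": 0,"ry": 0,"rz": 0.05}

```text
time_s: 17.95
ee_pos: [621.7, 89.3, 119.7]
tcp_rot: [0.926, -0.379, 0.0, -0.0]
wrist_force: [-2.7, 4.2, 5.5]
grip_width: 13.5
finger_force: 25.3
```

```bash
python3 av.py h12
```

```text
t 18.25 phi -44.5 M [-0.008 -0.073 -0.133 -0.022 -0.105 -0.1  ] mean [-0.074 -0.124 -2.973  4.845  5.286]
```

The torque pattern repeats every 20°, so the cap has clicked twice with the screw at its stop. I'll release and lift clear.

>>> apply_moves:
  commands:
    - {"tx": 0,"ty": 0,"tz": 0,"rx": 0,"ry": 0,"rz": 0}
    - {"tx": 0,"ty": 0,"tz": 0,"rx": 0,"ry": 0,"rz": 0}
    - {"tx": 0,"ty": 0,"tz": 0,"rx": 0,"ry": 0,"rz": 0}
    - {"tx": 0,"ty": 0,"tz": 0,"rx": 0,"ry": 0,"rz": 0}
    - {"tx": 0,"ty": 0,"tz": -0.08,"rx": 0,"ry": 0,"rz": 0}
    - {"tx": 0,"ty": 0,"tz": -0.15,"rx": 0,"ry": 0,"rz": 0}
    - {"tx": 0,"ty": 0,"tz": -0.15,"rx": 0,"ry": 0,"rz": 0}
    - {"tx": 0,"ty": 0,"tz": -0.05,"rx": 0,"ry": 0,"rz": 0}
    - {"tx": 0,"ty": 0,"tz": 0,"rx": 0,"ry": 0,"rz": 0}
  hand: -0.2

```text
time_s: 19.38
ee_pos: [621.6, 89.1, 227.5]
tcp_rot: [0.925, -0.38, 0.0, -0.001]
wrist_force: [0.5, -0.8, -0.3]
grip_width: 51.3
finger_force: 0.0
```

```bash
python3 - <<'E'
from h import *
a=snap('side','s9.png')[245:345,250:350]; b=snap('scene','c9.png')[215:375,245:405]
f=lambda x:cv2.resize(x,(400,400),interpolation=cv2.INTER_CUBIC)
cv2.imwrite('pics/end.png',np.hstack([f(a),f(b)])[:,:,::-1])
E
```

```text
(no output)
```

View pics/end.png

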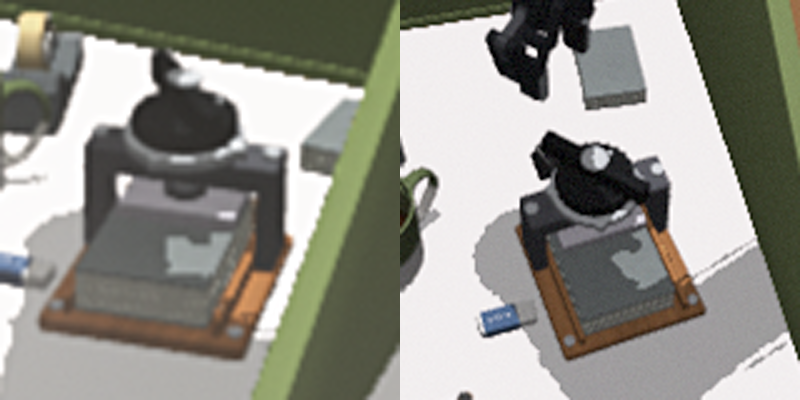

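The pad sits fully home, with bed showing in front of it. The plate is down on the pad, the gripper is clear, and the other things are where they were. I'll hand it in.

```bash
python3 -c "
from plant import ctrl
print(ctrl.finish_job())"
```

```text
the job is handed in; nothing more can be done
None
```

I handed the job in at about 19.5 s: the pad is home against the back stop, the clamp is down, and the torque pattern shows the cap clicked twice (the clicks were not seen directly).

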